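# Park the wide lifter in its desk holder

## Task

Put away the wide flat lifter: slide its blade, front edge first, straight into the slot of the wide holder until it is fully home against the back stop, lying flat on the desk, and let go of it. Leave the narrow lifter where it lies.

Things in the scene. Friction and masses are not known exactly. Their poses are not given: they have to be found in the camera images.
- wide_lifter_grip (a point): The wide lifter: steel blade 160 x 80 x 4 (mm) lying on the desk, black bar handle over its rear half: 70 long, 24 wide, 24 high, 36 to 60 above the blade's underside, on two posts 16 wide. Point: bar centre, 48 above the underside. x: along bar and blade to the front edge, 120 ahead (rear edge 40 behind); y across, z up. 0.2 to 0.35 kg; grip across the bar.
- wide_holder: The wide holder: low grey bracket fixed to the desk. Slot 100 wide, 20 high from the bare desk (no floor), 75 deep to a back stop (mm); outside 124 wide, 87 long, 26 high; windowed cover. Origin: on the desk, middle of the mouth, which faces roughly the robot. x: into the slot, z up. Wide lifter fully home: its bar centre is 45 before the mouth.
- narrow_lifter_grip (a point): The narrow lifter: steel blade 160 x 40 x 4 (mm) lying on the desk, black bar handle over its rear half: 70 long, 24 wide, 24 high, 36 to 60 above the blade's underside, on two posts 16 wide. Point: bar centre, 48 above the underside. x: along bar and blade to the front edge, 120 ahead (rear edge 40 behind); y across, z up. A bystander.
- narrow_holder: The narrow holder: low grey bracket fixed to the desk. Slot 56 wide, 20 high from the bare desk (no floor), 75 deep to a back stop (mm); outside 80 wide, 87 long, 26 high; windowed cover. Origin: on the desk, middle of the mouth, which faces roughly the robot. x: into the slot, z up. Too narrow for the wide lifter.
There are look-alikes about, which are no part of the job. Leave any brown look-alike of the part that bears wide_lifter_grip alone.

How it is judged:
By the outcome, as a careful person would: the job done as asked, in the order asked, and still so for the second after the job is handed in, with the robot touching nothing.
It also fails if it takes over 40 s, if anything falls off the work surface, if the arm or the gripper's body presses on something with over 40 N, if the wrist force passes 120 N, or if a joint passes its speed limit or range.

## Robot

A 6-joint arm with a two-finger parallel gripper is mounted at the origin on the work surface. World frame = base frame: x ahead of the robot, y to its left, z up, the work surface at z = 0. Lengths are in m, angles in rad, forces in N, time in s.
With the tool pointing down it reaches from about 0.25 to 0.775 m from the base axis. Payload 4 kg.
Tool frame: the origin (TCP) lies at the very end of the fingers, on their centre line; the grasp point (between the pads) lies 19 mm behind it; z points along the fingers, y is the direction in which the jaws open and shut (so a half turn about z gives the same grasp; the last joint's range is limited). The gripper opens to 94 mm and grips with 3 to 60 N. Pads are 16 mm wide; open, the fingers measure 119 mm over their backs; the gripper's body (75 mm by 177 mm) begins 78 mm behind the grasp point.
Start: joints at [-1.42, 0.087, 1.371, -0, 1.684, -0.103], TCP at [0.138, -0.532, 0.206] pointing down, gripper open.
Joint ranges: [-3.1, 3.1], [-0.76, 2.03], [0.27, 2.55], [-1.08, 4.22], [0.17, 2.65], [-2.57, 2.57]. Speed limits (rad/s): [2.79, 2.79, 3.14, 3.14, 3.14, 3.14].

## Interface

Orientations are given as [roll, pitch, yaw] about the fixed x, y, z axes, in that order (R = Rz(yaw) Ry(pitch) Rx(roll)).
In Python, from bench import robot, snapshot, calibration gives the robot as it stands. The module is installed in compiled form; this text tells all that it offers.
- The arm moves only by the tool servo_tool, never from a script. Its argument "series" is text: rows parted by semicolons, each of 5 numbers parted by spaces: the closure, from -1 (fully open) to 1 (shut), then the shift along the tool's x, y, z in cm, then the turn about the tool's z in rad. A call has 1 to 20 rows; each row is the pose to reach, as a shift and turn from the pose commanded when the call began, along the tool's axes at that moment; what a row does not reach only later rows make up. A row lasts 1/12 s, in which the tool goes at most 41.7 mm and 7.16 degrees, less where a joint would pass 70% of its speed; a pose out of reach is approached as far as the arm can. A call with a gripper value outside its range is refused whole. The fingers move at their own pace and stop on an object; the grip force is fixed at half the most. Time passes only in rows, so rows that repeat a pose let the fingers close. It gives the time, the measured TCP pose, the force and the opening at its end, in the units of the state.
- robot.get_obs(): the state, without advancing time (a new reading comes with each control period).
- snapshot(name): name is "side" or "top" or "wrist"; returns (picture, depth): 400x640x3 uint8, red, green, blue; 400x640 float32, m along the optical axis (not along the pixel's ray), 0 where there is no reading.
- calibration(name): a dict with "fx", "fy", "cx", "cy" (pixels), "rvec" (rotation vector, rad) and "tvec" (3), from world to camera coordinates, as OpenCV has them; the wrist camera has in their place "tool_from_camera" (4x4, takes a point from camera to tool coordinates, whose origin is the TCP and whose axes are the flange's). Camera axes: x right, y down, z forward; pixel columns grow to the right and rows downward; lengths in m; the calibration is good to about 2 mm. A picture is of the moment at which its call begins: read the wrist's pose just before it. calibration takes no time and is no camera call.
- robot.close_job(): hands the job in, once; it reports no verdict.
The state is a dict: "time": time; "joint_positions": joint angles; "qvel": joint speeds; "joint_torque": joint torques, N m; "tool_pos": TCP position; "ee_rot": TCP orientation; "wrist_force": force on the tool from outside, world axes, zero at the start; "wrist_torque": the same for the moment, N m; "width": finger opening in m.
Only numpy, scipy, OpenCV 4.12 (cv2) and the standard library are available. Lean on these libraries where they do the work, as an engineer would, in place of code of your own. Each camera call takes 0.05 s, during which the arm holds its last target. There are 200 camera calls.

## Working session

There is one attempt and no reset: what is moved stays moved. The work goes in short steps, Python scripts to look and compute and a tool call to move; the robot and the scene stay as the last step left them, time stands still between calls to the robot, and variables do not carry over. Pictures are saved under pics/ and viewed, about 8 in all and at most 12, crops included, and the job is handed in when it is done.

Besides the shell and the picture viewer there is one more tool, called as a command line: name --argument value ..., lists and objects as JSON in quotes. servo_tool: Moves the arm, as the interface text tells. Its arguments: {"type":"object","properties":{"series":{"type":"string"}},"required":["series"]}

```bash
mkdir -p pics; cat > h.py <<'E'
import numpy as np, cv2
from bench import robot, snapshot, calibration
def P(name,d=None):
    c=calibration(name); R=cv2.Rodrigues(np.array(c["rvec"],float))[0]; return c,R,np.array(c["tvec"],float).ravel()
def pts(name,depth):
    c,R,t=P(name); v,u=np.mgrid[:400,:640]
    X=np.stack([(u-c["cx"])/c["fx"]*depth,(v-c["cy"])/c["fy"]*depth,depth],-1)
    return (X-t)@R
def ray(name,uv,z):
    c,R,t=P(name); uv=np.atleast_2d(np.array(uv,float))
    d=np.c_[(uv[:,0]-c["cx"])/c["fx"],(uv[:,1]-c["cy"])/c["fy"],np.ones(len(uv))]@R
    o=-R.T@t; return o+d*((z-o[2])/d[:,2])[:,None]
E
python3 - <<'E'
from h import *
for n in("top","side"):
    p,d=snapshot(n); cv2.imwrite(f"pics/{n}0.png",p[:,:,::-1]); np.savez(f"{n}0.npz",p=p,d=d)
    c,R,t=P(n); print(n,c["fx"],-R.T@t,R[2])
print(robot.get_obs())
E
```

```text
top 489.87273647740824 [0.37573404 0.02205743 1.37231354] [ 0.06623344  0.01162097 -0.99773648]
side 510.7042853169398 [-0.09439038  0.88839559  1.15004411] [ 0.37819054 -0.56753008 -0.73135595]
{'time': 0.1, 'joint_positions': array([-1.42010611e+00,  8.79191904e-02,  1.37205790e+00, -2.37364427e-05,
        1.68358532e+00, -1.03091732e-01]), 'qvel': array([ 0.00059297, -0.00281838, -0.00364756, -0.00047824, -0.00169187,
       -0.00036073]), 'joint_torque': array([ 1.73048964e-03, -3.41254485e+01, -3.03300691e+01,  7.18405587e-02,
        3.04782204e-02, -1.06996611e-04]), 'tool_pos': array([ 0.13800707, -0.53191515,  0.20442333]), 'ee_rot': array([-3.13963093e+00, -1.79239859e-04,  2.53779125e-01]), 'wrist_force': array([ 0.18683918, -0.63567556, -1.12613432]), 'wrist_torque': array([ 0.0030837 ,  0.04108006, -0.02512406]), 'width': 0.09395332168254604}
```

View pics/top0.png

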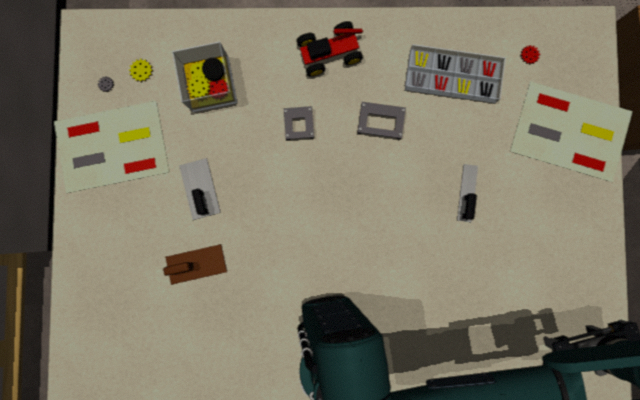

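View pics/side0.png

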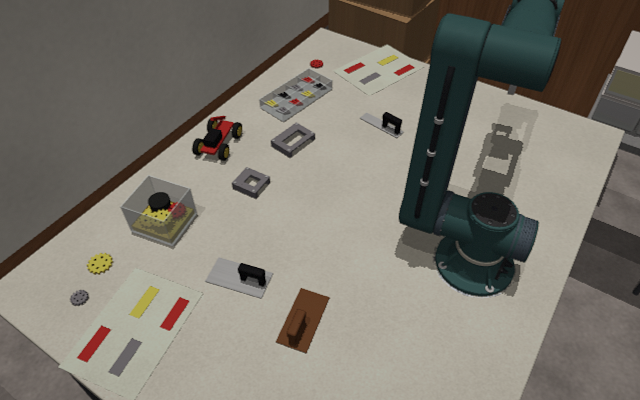

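Top view: wide steel lifter at (200,190), narrow lifter at (468,193), brown look-alike at (195,263). The wide holder is at (382,121) and the narrow holder at (299,123). The lifter at (200,190) fits: it is steel and about twice as wide as the other. I'll measure and confirm in one crop.

```bash
python3 - <<'E'
from h import *
z=np.load("top0.npz"); p=z["p"];d=z["d"]; W=pts("top",d)
hsv=cv2.cvtColor(p,cv2.COLOR_RGB2HSV)
print([tuple(hsv[y,x]) for x,y in((195,172),(200,203),(150,220),(363,120),(382,105),(382,120),(404,121))])
im=cv2.resize(p,None,fx=1,fy=1).copy()
def comp(mask,x0,y0,x1,y1,zz,lab):
    m=np.zeros(mask.shape,np.uint8); m[y0:y1,x0:x1]=mask[y0:y1,x0:x1]
    n,l,s,c=cv2.connectedComponentsWithStats(m); k=1+np.argmax(s[1:,4]); m=(l==k).astype(np.uint8)
    cs=max(cv2.findContours(m,0,2)[0],key=cv2.contourArea)[:,0]
    w=ray("top",cs,zz)[:,:2]
    r=cv2.minAreaRect((w*1000).astype(np.float32)); print(lab,s[k],r, np.round(cv2.boxPoints(r)).tolist(),"medz",np.median(W[m>0][:,2]))
    cv2.polylines(im,[cs.reshape(-1,1,2)],True,(255,0,255),1)
S=hsv[...,1].astype(int);V=hsv[...,2].astype(int)
bg=hsv[220,150]
comp((S<25)|(V<70),172,150,228,228,.004,"lifter")
comp((V<60),172,150,228,228,.060,"bar")
comp((S<25)&(V<150),345,90,418,148,.026,"wideholder")
comp((S<25)&(V<150),270,90,330,148,.026,"narrowholder")
comp((S<25)|(V<70),450,150,490,228,.004,"narrowlifter")
# 3D height masks
for lab,(x0,y0,x1,y1),lo,hi in(("bar3d",(172,150,228,228),.045,.075),("hold3d",(345,90,418,148),.018,.04)):
    w=W[y0:y1,x0:x1].reshape(-1,3); w=w[(w[:,2]>lo)&(w[:,2]<hi)]; print(lab,len(w),cv2.minAreaRect((w[:,:2]*1000).astype(np.float32)),np.median(w,0))
c=im[85:235,165:425]; cv2.imwrite("pics/c1.png",cv2.resize(c,None,fx=3,fy=3,interpolation=2)[:,:,::-1])
E
```

```text
[(np.uint8(26), np.uint8(15), np.uint8(140)), (np.uint8(80), np.uint8(55), np.uint8(14)), (np.uint8(27), np.uint8(43), np.uint8(159)), (np.uint8(0), np.uint8(12), np.uint8(86)), (np.uint8(176), np.uint8(20), np.uint8(91)), (np.uint8(22), np.uint8(49), np.uint8(160)), (np.uint8(17), np.uint8(41), np.uint8(118))]
lifter [ 180  159   40   61 1555] ((497.84942626953125, 386.00006103515625), (158.42735290527344, 79.63285827636719), 14.75577163696289) [[411.0, 404.0], [431.0, 327.0], [585.0, 368.0], [564.0, 445.0]] medz 0.004843738947463226
bar [192 189  17  26 285] ((457.37896728515625, 369.50555419921875), (72.4173355102539, 30.036062240600586), 14.844979286193848) [[419.0, 375.0], [426.0, 346.0], [496.0, 364.0], [489.0, 393.0]] medz 0.05830216789531817
wideholder [358 103  47  36 872] ((686.6310424804688, -123.54779052734375), (121.5502700805664, 88.39720153808594), 82.00824737548828) [[634.0, -178.0], [722.0, -190.0], [739.0, -70.0], [651.0, -57.0]] medz 0.025889034336465205
narrowholder [284 107  30  33 625] ((679.7259521484375, 106.39437866210938), (87.21343231201172, 76.58797454833984), 4.369916915893555) [[633.0, 141.0], [639.0, 65.0], [726.0, 72.0], [720.0, 148.0]] medz 0.025829776845590346
narrowlifter [458 164  19  58 827] ((484.986328125, -367.1397705078125), (45.385780334472656, 158.37120056152344), 82.47660064697266) [[404.0, -379.0], [561.0, -400.0], [566.0, -355.0], [409.0, -334.0]] medz 0.005520101369009029
bar3d 247 ((459.6763610839844, 374.1187438964844), (69.69593048095703, 24.585351943969727), 14.829571723937988) [0.45949509 0.37214134 0.05884151]
hold3d 1016 ((689.037109375, -125.7342758178711), (124.12018585205078, 89.55282592773438), 81.80123138427734) [ 0.69801977 -0.1262688   0.02586769]
```

View pics/c1.png

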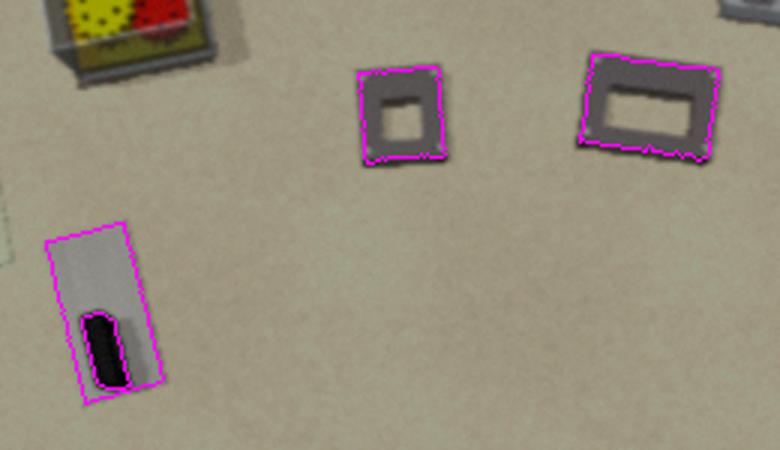

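The crop confirms it: the outlined steel blade measures about 158x80 mm, with a black bar and yaw of 14.8°. The wide holder outline is 122–124 x 88 mm with yaw of about -8°. I'll move over the lifter via an intermediate point.

servo_tool --series "-1 38.7 -44.9 0 0;-1 38.7 -44.9 0 0;-1 38.7 -44.9 0 0;-1 38.7 -44.9 0 0;-1 38.7 -44.9 0 0;-1 38.7 -44.9 0 0;-1 38.7 -44.9 0 0;-1 38.7 -44.9 0 0;-1 38.7 -44.9 0 0;-1 38.7 -44.9 0 0;-1 38.7 -44.9 0 0;-1 38.7 -44.9 0 0;-1 38.7 -44.9 0 0;-1 38.7 -44.9 0 0;-1 53.8 -79.7 0 0;-1 53.8 -79.7 0 0;-1 53.8 -79.7 0 0;-1 53.8 -79.7 0 0;-1 53.8 -79.7 0 0;-1 53.8 -79.7 0 0"

```text
time: 1.77
tool_pos: [0.4358, 0.2398, 0.205]
ee_rot: [3.141, 0.001, 0.254]
wrist_force: [0.2, -0.5, 0.9]
width: 0.0941
```

servo_tool --series "-1 5.6 -12.5 0 0;-1 5.6 -12.5 0 0;-1 5.6 -12.5 0 0;-1 5.6 -12.5 0 0;-1 5.6 -12.5 0 0;-1 5.6 -12.5 0 0"

```text
time: 2.27
tool_pos: [0.4588, 0.3723, 0.2044]
ee_rot: [3.14, 0.002, 0.255]
wrist_force: [0.2, -0.6, -0.4]
width: 0.0939
```

```bash
cat >> h.py <<'E'
from scipy.spatial.transform import Rotation as Ro
def wrist():
    o=robot.get_obs(); p,d=snapshot("wrist"); c=calibration("wrist"); T=np.array(c["tool_from_camera"])
    R=Ro.from_euler("xyz",o["ee_rot"]).as_matrix(); v,u=np.mgrid[:400,:640]
    X=np.stack([(u-c["cx"])/c["fx"]*d,(v-c["cy"])/c["fy"]*d,d],-1)@T[:3,:3].T+T[:3,3]
    return o,p,d,X@R.T+o["tool_pos"]
def rect(w):
    return cv2.minAreaRect((np.ascontiguousarray(w[:,:2])*1000).astype(np.float32))
def shift(dx,dy):
    y=robot.get_obs()["ee_rot"][2]; c,s=np.cos(y),np.sin(y); return (dx*c+dy*s)*100,(dx*s-dy*c)*100
E
python3 - <<'E'
from h import *
o,p,d,W=wrist(); print(o["tool_pos"],o["ee_rot"])
cv2.imwrite("pics/w1.png",p[:,:,::-1])
hsv=cv2.cvtColor(p,cv2.COLOR_RGB2HSV)
near=np.hypot(W[...,0]-.459,W[...,1]-.375)<.09
m=(d>0)&near&(W[...,2]>.05)&(W[...,2]<.07)
print("bar",m.sum(),rect(W[m]),np.median(W[m],0))
m=(d>0)&(hsv[...,1]<25)&(np.hypot(W[...,0]-.498,W[...,1]-.386)<.11)&(W[...,2]<.012)
print("blade",m.sum(),rect(W[m]))
print(np.median(W[(d>0)&(abs(W[...,2])<.02)][:,2]))
E
```

```text
[0.45875941 0.37232498 0.20442479] [3.13988980e+00 2.03360229e-03 2.54690819e-01]
bar 1566 ((458.96923828125, 376.7590026855469), (70.3359146118164, 23.940570831298828), 14.936594009399414) [0.46177032 0.37721452 0.06101816]
blade 10420 ((509.5023498535156, 384.51092529296875), (212.12884521484375, 197.1312255859375), 63.057430267333984)
0.0017163691572883166
```

View pics/w1.png

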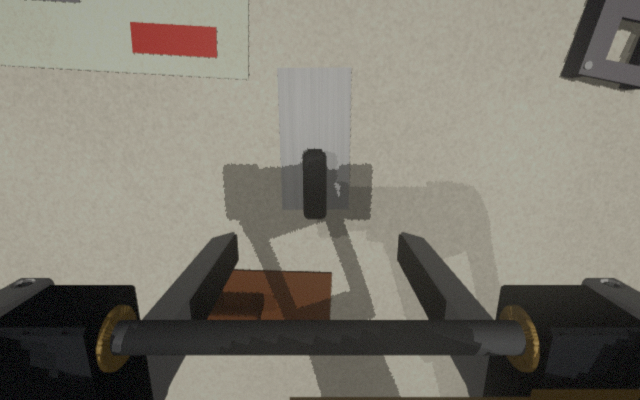

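The wrist view shows the steel lifter ahead of the fingers, with its bar at (315,185) and the brown look-alike behind at (275,295). The bar is at (.459,.3765) with yaw .260. I'll descend and grip.

servo_tool --series "-1 0.1 -0.4 0 -0.006;-1 0.1 -0.4 4 -0.006;-1 0.1 -0.4 8 -0.006;-1 0.1 -0.4 11 -0.006;-1 0.1 -0.4 14 -0.006;-1 0.1 -0.4 16 -0.006;-1 0.1 -0.4 17.4 -0.006;-1 0.1 -0.4 17.4 -0.006;-1 0.1 -0.4 17.4 -0.006;1 0.1 -0.4 17.4 -0.006;1 0.1 -0.4 17.4 -0.006;1 0.1 -0.4 17.4 -0.006;1 0.1 -0.4 17.4 -0.006;1 0.1 -0.4 17.4 -0.006;1 0.1 -0.4 17.4 -0.006;1 0.1 -0.4 17.4 -0.006;1 0.1 -0.4 17.4 -0.006"

```text
time: 3.73
tool_pos: [0.4591, 0.3768, 0.0314]
ee_rot: [3.142, 0.0, 0.26]
wrist_force: [-0.3, -0.3, 0.5]
width: 0.0441
```

servo_tool --series "1 0 0 0 0;1 0 0 0 0;1 0 0 0 0;1 0 0 0 0;1 0 0 0 0;1 0 0 0 0;1 0 0 0 0"

```text
time: 4.32
tool_pos: [0.4591, 0.3765, 0.0313]
ee_rot: [3.141, 0.0, 0.26]
wrist_force: [-0.6, -2.0, 0.6]
width: 0.0239
```

servo_tool --series "1 0 0 -1 0;1 0 0 -2.5 0;1 0 0 -4 0;1 -0.3 1.5 -4 0;1 -1 4.5 -4 0.03;1 -1.7 7.5 -4 0.06;1 -2.4 10.5 -4 0.09;1 -3.1 13.5 -4 0.12;1 -3.8 16.5 -4 0.15;1 -4.5 19.5 -4 0.18;1 -5.2 22.5 -4 0.21;1 -5.8 25.5 -4 0.24;1 -6.5 28.5 -4 0.27;1 -7.2 31.5 -4 0.3;1 -7.9 34.5 -4 0.33;1 -8.6 37.5 -4 0.36;1 -9.3 40.5 -4 0.38;1 -9.9 43.5 -4 0.4;1 -10.3 45.2 -4 0.4;1 -10.5 46 -4 0.4"

```text
time: 5.98
tool_pos: [0.4746, -0.0975, 0.0708]
ee_rot: [3.141, 0.001, -0.144]
wrist_force: [0.5, 1.0, -3.8]
width: 0.0237
```

servo_tool --series "1 0 0 0 0;1 0 0 0 0;1 0 0 0 0"

```text
time: 6.23
tool_pos: [0.4753, -0.0936, 0.0711]
ee_rot: [-3.141, 0.001, -0.139]
wrist_force: [-0.0, -0.1, -2.6]
width: 0.0239
```

```bash
python3 - <<'E'
from h import *
o,p,d,W=wrist(); print(o["time"],o["tool_pos"],o["ee_rot"],o["wrist_force"],o["wrist_torque"],o["width"])
cv2.imwrite("pics/w2.png",p[:,:,::-1]); np.savez("w2.npz",p=p,d=d,W=W)
t,td=snapshot("top"); cv2.imwrite("pics/t2.png",t[:,:,::-1]); Wt=pts("top",td)
m=(d>0)&(np.hypot(W[...,0]-.688,W[...,1]+.125)<.09)&(W[...,2]>.015)&(W[...,2]<.035)&(W[...,0]>.62)
print("holder wrist",m.sum(),rect(W[m]),np.median(W[m],0))
for n,(A) in {"t":Wt}.items():
    m=(np.hypot(A[...,0]-.688,A[...,1]+.125)<.09)&(A[...,2]>.018)&(A[...,2]<.035)&(A[...,0]>.63); print(n,rect(A[m]))
E
```

```text
6.2333 [ 0.47533803 -0.0935907   0.07110479] [-3.14069710e+00  8.61446596e-04 -1.39202616e-01] [-0.01789641 -0.05678064 -2.55308628] [ 0.04099563  0.05650743 -0.0344207 ] 0.023853890965499478
holder wrist 0 ((0.0, 0.0), (0.0, 0.0), 0.0) [nan nan nan]
t ((688.728759765625, -125.86577606201172), (124.22928619384766, 89.60978698730469), 81.89179229736328)
  return _methods._mean(a, axis=axis, dtype=dtype,
  ret = um.true_divide(
```

View pics/w2.png

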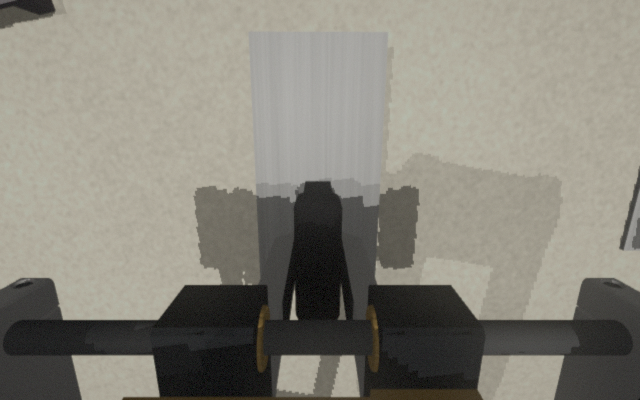

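The lifter is held straight in the jaws (blade columns 250–387, bar at 318). I'll lower it, advance most of the way, then feel for the stop.

servo_tool --series "1 0 0.1 1.5 0;1 0 0.1 3 0;1 0 0.1 3.7 0;1 0 0.1 3.9 0;1 0 0.1 3.9 0;1 0 0.1 3.9 0"

```text
time: 6.83
tool_pos: [0.4761, -0.0955, 0.033]
ee_rot: [3.141, -0.001, -0.139]
wrist_force: [0.8, -0.1, -3.4]
width: 0.0237
```

```bash
python3 - <<'E'
from h import *
o,p,d,W=wrist(); print(o["time"],o["tool_pos"],o["ee_rot"],o["wrist_force"],o["wrist_torque"])
c,s=np.cos(o["ee_rot"][2]),np.sin(o["ee_rot"][2])
D=W-o["tool_pos"]; a=D[...,0]*c+D[...,1]*s; b=-D[...,0]*s+D[...,1]*c
for lo in(.04,.06,.08,.1,.125,.14):
    m=(d>0)&(a>lo)&(a<lo+.015)&(abs(b)<.03); print(lo,np.median(W[m][:,2]) if m.any() else 0)
m=(d>0)&(a>.05)&(a<.135)&(abs(b)<.06)
S=cv2.cvtColor(p,cv2.COLOR_RGB2HSV)[...,1]; m&=S<25
print("blade a max",a[m].max(),"b",np.percentile(b[m],[1,99]))
m=(d>0)&(W[...,2]>.018)&(W[...,2]<.035)&(a>.15)&(abs(b)<.08)
if m.any(): print("mouth a",np.percentile(a[m],[1,5]),"b",b[m].min(),b[m].max())
t,td=snapshot("top"); cv2.imwrite("pics/t3.png",cv2.resize(t[90:230,280:460],None,fx=4,fy=4)[:,:,::-1])
E
```

```text
6.8333 [ 0.47612323 -0.09553025  0.03301037] [ 3.14133385e+00 -9.49491145e-04 -1.39494764e-01] [ 0.79604075 -0.14009459 -3.40410242] [ 0.00950957  0.06784539 -0.05801491]
0.04 0.0073537392615717866
0.06 0.007383708590945327
0.08 0.007440414825148813
0.1 0.007474652681200442
0.125 0.0016885669752583904
0.14 0
blade a max 0.1349707012645531 b [-0.05873459  0.05380489]
```

View pics/t3.png

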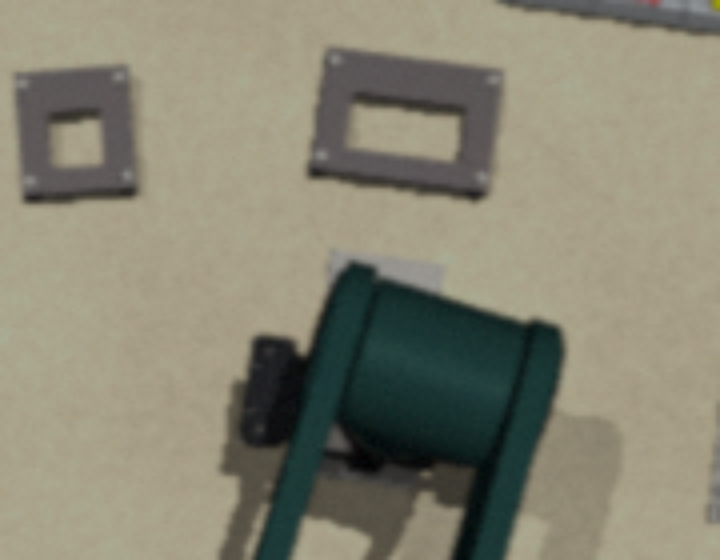

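The blade is level about 1.7 mm above the desk, with its front edge centred on the mouth (crop front edge ~(386,260), mouth ~(400,185), in line with the -8° axis). I'll slide it in.

servo_tool --series "1 1.5 0 0 0;1 3 0 0 0;1 4.5 0 0 0;1 5.5 0 0 0;1 6.5 0 0 0;1 7.5 0 0 0;1 8.5 0 0 0;1 9.5 0 0 0;1 10.5 0 0 0;1 11 0 0 0;1 11 0 0 0;1 11 0 0 0"

```text
time: 7.93
tool_pos: [0.5843, -0.1111, 0.0322]
ee_rot: [3.142, 0.001, -0.14]
wrist_force: [0.3, -0.4, -3.9]
width: 0.0238
```

servo_tool --series "1 0 0 0 0;1 0 0 0.1 0;1 0 0 0.1 0;1 0.3 0 0.1 0;1 0.6 0 0.1 0;1 0.9 0 0.1 0;1 1.2 0 0.1 0;1 1.2 0 0.1 0"

```text
time: 8.6
tool_pos: [0.5972, -0.113, 0.0315]
ee_rot: [3.141, -0.001, -0.14]
wrist_force: [0.3, 0.1, -3.0]
width: 0.0235
```

servo_tool --series "1 0.1 0 0 0;1 0.2 0 0 0;1 0.3 0 0 0;1 0.3 0 0 0"

```text
time: 8.93
tool_pos: [0.5996, -0.1132, 0.0315]
ee_rot: [3.142, -0.0, -0.14]
wrist_force: [0.9, 0.6, -3.5]
width: 0.0236
```

servo_tool --series "1 0.1 0 0 0;1 0.2 0 0 0;1 0.2 0 0 0;1 0.2 0 0 0"

```text
time: 9.27
tool_pos: [0.6006, -0.1135, 0.0314]
ee_rot: [3.141, 0.002, -0.14]
wrist_force: [-3.5, 0.4, -0.8]
width: 0.0239
```

servo_tool --series "1 0.1 0 0 0;1 0.2 0 0 0;1 0.3 0 0 0;1 0.3 0 0 0"

```text
time: 9.6
tool_pos: [0.6007, -0.1135, 0.0316]
ee_rot: [3.141, 0.009, -0.14]
wrist_force: [-12.7, 0.2, 5.1]
width: 0.0241
```

Stop felt at x=.6007 (expected .600). I'll ease the pressure, open, and check from above.

servo_tool --series "1 -0.15 0 0 0;1 -0.3 0 0 0;1 -0.3 0 0 0;-1 -0.3 0 0 0;-1 -0.3 0 0 0;-1 -0.3 0 0 0;-1 -0.3 0 0 0;-1 -0.3 0 0 0;-1 -0.3 0 0 0;-1 -0.3 0 0 0;-1 -0.3 0 0 0;-1 -0.3 0 0 0;-1 -0.3 0 0 0"

```text
time: 10.68
tool_pos: [0.6014, -0.1134, 0.0314]
ee_rot: [3.142, 0.0, -0.14]
wrist_force: [-0.9, -0.4, -0.5]
width: 0.0872
```

servo_tool --series "-1 0 0 -1 0;-1 0 0 -3 0;-1 0 0 -6 0;-1 0 0 -9 0;-1 0 0 -12 0;-1 0 0 -15 0;-1 -4 0 -17 0;-1 -8 0 -17 0;-1 -12 0 -17 0;-1 -16 0 -17 0;-1 -16 0 -17 0;-1 -16 0 -17 0"

```text
time: 11.68
tool_pos: [0.4416, -0.0908, 0.2025]
ee_rot: [3.141, -0.002, -0.141]
wrist_force: [1.5, -0.6, 0.1]
width: 0.0941
```

```bash
python3 - <<'E'
from h import *
o,p,d,W=wrist(); print(o["time"],o["tool_pos"],o["width"])
cv2.imwrite("pics/w4.png",p[:,:,::-1])
m=(d>0)&(np.hypot(W[...,0]-.600,W[...,1]+.112)<.06)&(W[...,2]>.05)&(W[...,2]<.07); r=rect(W[m]); print("bar",m.sum(),r,np.median(W[m][:,2]))
m=(d>0)&(np.hypot(W[...,0]-.688,W[...,1]+.125)<.085)&(W[...,2]>.018)&(W[...,2]<.035)&(W[...,0]>.63); h=rect(W[m]); print("holder",m.sum(),h)
a=np.radians(-8); v=np.array(r[0])-h[0]; print("bar from mouth along",v@[np.cos(a),np.sin(a)]+43.5,"lat",v@[-np.sin(a),np.cos(a)])
m=(d>0)&(W[...,2]>.002)&(W[...,2]<.012)&(np.hypot(W[...,0]-.60,W[...,1]+.112)<.04)
S=cv2.cvtColor(p,cv2.COLOR_RGB2HSV)[...,1]; m&=S<25
print("bladez",np.median(W[m][:,2]),"desk",np.median(W[(d>0)&(abs(W[...,2])<.01)&(S>35)][:,2]))
t,td=snapshot("side"); cv2.imwrite("pics/s4.png",t[:,:,::-1])
E
```

```text
11.6833 [ 0.44159905 -0.09075621  0.20254316] 0.0940626488786595
bar 1492 ((588.182861328125, -111.15312194824219), (23.398513793945312, 45.953426361083984), 81.31837463378906) 0.06130124560663422
holder 0 ((0.0, 0.0), (0.0, 0.0), 0.0)
bar from mouth along 641.4282308172225 lat -28.212154663682746
bladez 0.005753936974541435 desk 0.0014834408121919551
```

View pics/w4.png

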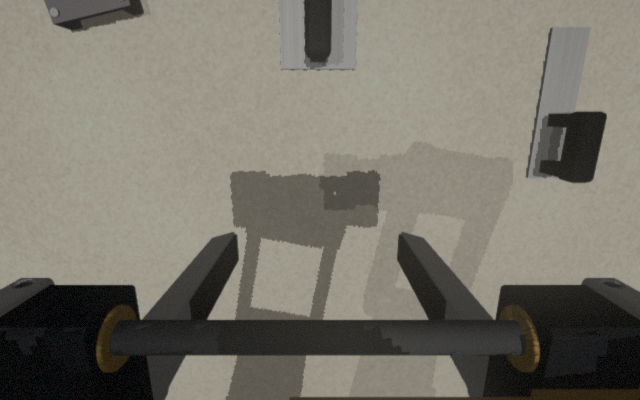

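The wrist view shows the lifter standing free (rear edge at row 69, bar at (318,30)), but the holder is out of frame. I'll step forward for a full check.

servo_tool --series "-1 4 0 -1 0;-1 8 0 -2 0;-1 11 0 -3 0;-1 11 0 -3 0;-1 11 0 -3 0;-1 11 0 -3 0"

```text
time: 12.28
tool_pos: [0.5523, -0.1066, 0.2307]
ee_rot: [-3.141, 0.002, -0.14]
wrist_force: [-0.3, -0.2, 0.2]
width: 0.0944
```

```bash
python3 - <<'E'
from h import *
o,p,d,W=wrist(); print(o["time"],o["tool_pos"],o["width"])
cv2.imwrite("pics/w5.png",p[:,:,::-1])
m=(d>0)&(np.hypot(W[...,0]-.600,W[...,1]+.112)<.06)&(W[...,2]>.05)&(W[...,2]<.07); r=rect(W[m]); print("bar",m.sum(),r,np.median(W[m][:,2]))
m=(d>0)&(np.hypot(W[...,0]-.688,W[...,1]+.125)<.085)&(W[...,2]>.022)&(W[...,2]<.035)&(W[...,0]>.63); h=rect(W[m]); print("holder",m.sum(),h)
a=np.radians(-8); v=np.array(r[0])-h[0]; print("bar from mouth along",v@[np.cos(a),np.sin(a)]+43.5,"lat",v@[-np.sin(a),np.cos(a)])
E
```

```text
12.2833 [ 0.55234026 -0.10655084  0.2306912 ] 0.09444670638648034
bar 1469 ((599.8731689453125, -112.82420349121094), (23.35527229309082, 69.47954559326172), 81.49482727050781) 0.06118176294325958
holder 7353 ((688.5740966796875, -123.68724822998047), (124.38648223876953, 87.065185546875), 81.97528076171875)
bar from mouth along -45.8495400252676 lat -1.5874568367130593
```

View pics/w5.png

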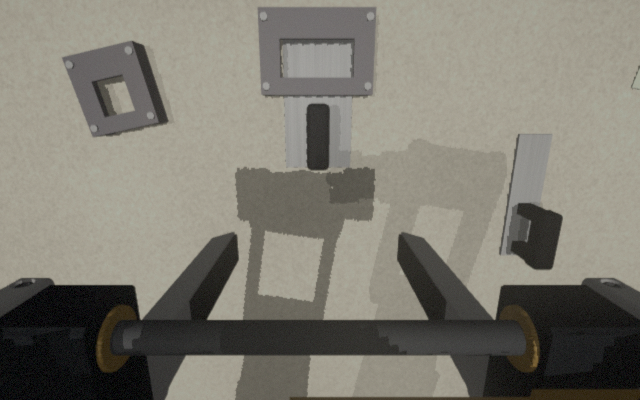

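```bash
python3 -c "
from h import *
print(robot.close_job())"
```

```text
the job is handed in; nothing more can be done
None
```

The wide steel lifter is in the wide holder, fully home against the back stop and released. I handed the job in at about 12.3 s with the gripper clear of everything. I never reached for the narrow lifter or the brown look-alike.

- **Stop contact:** while sliding in, the lifter stopped at x = 0.6007 m, and the push force rose to 12.7 N without further movement. When I released it, the commanded pose was still about 0.7 mm on the stop side of that contact. The arm was therefore not pulling the lifter back out.
- **Final wrist view:** the bar measured 45.8 mm before the mouth, against a nominal 45 mm. It was 1.6 mm off centre and aligned to about 0.5°. I put the 0.8 mm difference down to the 2 mm calibration error.
- **Lying flat:** the bar's top measured 61 mm and the blade's surface 5.8 mm, where the desk itself read 1.5 mm. That matches a lifter lying flat.

No check failed. My first check picture after release did not show the holder, so I moved 11 cm forward and measured again.

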